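# Sort the bench oddments into their trays

### The job

Sort the loose handful on the bench: stand the two capped vials upright in the small grey stand, one in each bay, stand the rubber stopper upright in the rectangular white tray, and stand the knobbed steel check weight upright in the round steel dish. Never let a vial tip over, and leave the square lab timer that lies among them where it is.

Things in the scene. Friction and masses are not known exactly. Their poses are not given: they have to be found in the camera images.
- stopper_mid (a point): Brown rubber stopper, round, 34 mm across the broad top, 26 mm tall, standing upright (own z axis up), about 40 g; grips as a plain 33 mm cylinder. The point is at its centre, 13 mm above its underside.
- vial_a_mid (a point): One of two alike capped sample vials, 15 mm across, 50 mm tall with the cap (the cap's top 6 mm cannot be gripped), standing upright (own z axis up), about 14 g. The point is on its axis, 25 mm above its underside.
- vial_b_mid (a point): The other capped vial, same as vial_a.
- weight_mid (a point): Steel check weight of a laboratory balance, about 0.2 kg, standing upright (own z axis up): cylinder 32 mm across and 31 mm tall, on top of it a turned knob 20 mm across, 45 mm tall in all. The point is on its axis, 22.5 mm above its underside.
- timer: Square white lab timer with display and keys, 64 x 64 x 20 mm, loose, lying flat among the things; a bystander to be left alone. Origin at the centre of its underside. (Nothing needs handling left of y = 0.03 m: a stiff cord slants there from the bench at about x 0.66, y 0.04 up to x 0.44, y 0.18, z 0.45 and on to the left; keep the arm clear of it.)
- vial_bay_right (a point): Centre of the floor (upper side) of one of the two bays of the small grey vial stand. The stand is fixed, outside 54 (x) x 90 (y) mm, 18 mm high, walls, divider and floor 4 mm thick. Each bay is 46 (x) x 39 (y) mm inside. z up, the stand's length is along y.
- vial_bay_left (a point): Centre of the floor of the other bay of the grey vial stand, 43 mm along the stand's +y from the first.
- stopper_tray_floor (a point): Centre of the floor (upper side) of the shallow rectangular white tray, fixed, z up. Outside 60 (x) x 84 (y) mm, 9 mm high, walls and floor 3 mm thick.
- weight_dish_floor (a point): Centre of the floor (upper side) of the shallow round steel dish, fixed, z up. 60 mm across the rim, 9 mm high, about 53 mm across inside, wall and floor 3 mm thick.
Not all that is in view belongs to the job. Leave any red look-alike of the part that bears weight_mid alone.

How it is judged:
At the end, for the whole second after the job is handed in: One vial upright on the floor of each bay (18 x 15 mm of its centre); the stopper upright on the white tray's floor (13 x 25 mm of its centre); the weight upright on the dish's floor (14 mm of its centre); upright = 0.15 rad; the timer within 20 mm of its start; all at rest ((((x of vial_a_mid in the frame of vial_bay_right between -0.018 and 0.018 m and y of vial_a_mid in the frame of vial_bay_right between -0.015 and 0.015 m and z of vial_a_mid in the frame of vial_bay_right between 0.02 and 0.03 m) and (x of vial_b_mid in the frame of vial_bay_left between -0.018 and 0.018 m and y of vial_b_mid in the frame of vial_bay_left between -0.015 and 0.015 m and z of vial_b_mid in the frame of vial_bay_left between 0.02 and 0.03 m)) or ((x of vial_a_mid in the frame of vial_bay_left between -0.018 and 0.018 m and y of vial_a_mid in the frame of vial_bay_left between -0.015 and 0.015 m and z of vial_a_mid in the frame of vial_bay_left between 0.02 and 0.03 m) and (x of vial_b_mid in the frame of vial_bay_right between -0.018 and 0.018 m and y of vial_b_mid in the frame of vial_bay_right between -0.015 and 0.015 m and z of vial_b_mid in the frame of vial_bay_right between 0.02 and 0.03 m))) and x of stopper_mid in the frame of stopper_tray_floor between -0.013 and 0.013 m and y of stopper_mid in the frame of stopper_tray_floor between -0.025 and 0.025 m and z of stopper_mid in the frame of stopper_tray_floor between 0.009 and 0.017 m and horizontal distance between weight_mid and weight_dish_floor below 0.014 m and z of weight_mid in the frame of weight_dish_floor between 0.0185 and 0.0265 m and angle between each of stopper_mid, vial_a_mid, vial_b_mid, weight_mid's own z axis and vertical below 0.15 rad and linear speed of each of stopper, vial_a, vial_b, weight below 0.02 m/s and distance of timer from where it was at the start of the episode below 0.02 m); the robot touches nothing.
It fails at once if a vial tips over (more than 0.7 rad) (angle between any of vial_a_mid, vial_b_mid's own z axis and vertical above 0.7 rad).
It fails at once if the timer is shifted more than 20 mm (distance of timer from where it was at the start of the episode above 0.02 m).
It also fails if it takes over 74 s, if anything falls off the work surface, if the arm or the gripper's body presses on something with over 40 N, if the wrist force passes 120 N, or if a joint passes its speed limit or range.

### The arm

A 6-joint arm with a two-finger parallel gripper is mounted at the origin on a cart in front of the work surface, level with it; the furniture and walls round the work are solid. World frame = base frame: x ahead of the robot, y to its left, z up, the work surface at z = 0. Lengths are in m, angles in rad, forces in N, time in s.
With the tool pointing down it reaches from about 0.225 to 0.725 m from the base axis. Payload 3.1 kg.
Tool frame: the origin (TCP) lies at the very end of the fingers, on their centre line; the grasp point (between the pads) lies 19 mm behind it; z points along the fingers, x is the direction in which the jaws open and shut, and the axes are right-handed (so a half turn about z gives the same grasp; the last joint's range is limited). The gripper opens to 85 mm and grips with 20 to 120 N. Pads are 22 mm wide; open, the fingers measure 114 mm over their backs; the gripper's body (76 mm by 85 mm) begins 54 mm behind the grasp point. The pads swing forward as they close: fully open they stand 13 mm farther back than shut.
Start: joints at [1, 0.048, 0.099, 1.622, 0, 1.443], TCP at [0.225, 0.474, 0.231] pointing down, gripper open.
Joint ranges: [-2.91, 2.91], [-0.99, 1.94], [-1.21, 1.42], [-2.12, 2.29], [-1.49, 1.47], [-3.14, 3.14]. Speed limits (rad/s): [2.79, 2.79, 3.14, 3.14, 3.14, 3.14].

### API

Orientations are given as a unit quaternion [w, x, y, z].
In Python, from workcell import status, eyes, bot gives the robot as it stands.
- The arm moves only by the tool drive_tool, never from a script. Its argument "targets" is a list of rows, each a list of 2 entries, a list of its own where there are three numbers: the shift along the world's x, y, z in mm, then the turn, a rotation vector about the world's x, y, z in units of 6 degrees (1.0 is 6 degrees). A call has 1 to 10 rows; each row is the pose to reach, as a shift and turn from the pose measured when the call began; what a row does not reach only later rows make up. A row lasts 1/10 s, in which the tool goes at most 50 mm and 8.59 degrees, less where a joint would pass 70% of its speed; a pose out of reach is approached as far as the arm can. A call with a gripper value outside its range is refused whole. "gripper" is the opening, from -1 (shut) to 1 (fully open), set as the call begins (left out, the last holds). The fingers move at their own pace and stop on an object; the grip force is fixed at half the most. Time passes only in rows, so rows that repeat a pose let the fingers close. It gives the time, the measured TCP pose, the force and the opening at its end, in the units of the state.
- status.read_state(): the state, without advancing time (a new reading comes with each control period).
- eyes.get_image(name): name is "scene" or "side" or "wrist"; returns a dict with "image" (400x640x3 uint8, red, green, blue), "fx", "fy", "cx", "cy" (pixels), "origin" and "orientation" of the camera in the world. Camera axes: x right, y down, z forward; pixel columns grow to the right and rows downward; lengths in m; the calibration is good to about 2 mm. A picture is of the moment at which its call begins. There is no depth.
- bot.sign_off(): hands the job in, once; it reports no verdict.
The state is a dict: "time": time; "joints": joint angles; "joint_velocities": joint speeds; "joint_efforts": joint torques, N m; "eef_pos": TCP position; "tcp_rot": TCP orientation; "ft_force": force on the tool from outside, world axes, zero at the start; "moment": the same for the moment, N m; "gripper_width": opening from 0.0 (shut) to 1.0 (fully open).
Only numpy, scipy, OpenCV 4.12 (cv2) and the standard library are available. Lean on these libraries where they do the work, as an engineer would, in place of code of your own. Each camera call takes 0.05 s, during which the arm holds its last target. There are 200 camera calls.

## Working session

There is one attempt and no reset: what is moved stays moved. The work goes in short steps, Python scripts to look and compute and a tool call to move; the robot and the scene stay as the last step left them, time stands still between calls to the robot, and variables do not carry over. Pictures are saved under pics/ and viewed, about 12 in all and at most 16, crops included, and the job is handed in when it is done.

Besides the shell and the picture viewer there is one more tool, called as name(argument=value, ...) on one line, values as JSON. drive_tool: Moves the arm, as the interface text tells. Its arguments: {"type":"object","properties":{"targets":{"type":"array"},"gripper":{"type":"number"}},"required":["targets"]}

```bash
mkdir -p pics; ls; cat > h.py <<'E'
import numpy as np, cv2
from scipy.spatial.transform import Rotation as R
from workcell import status, eyes, bot
def snap(name,fn):
    d=eyes.get_image(name); cv2.imwrite(f'pics/{fn}.png',d['image'][:,:,::-1]); 
    np.save(f'pics/{fn}.npy',{k:v for k,v in d.items() if k!='image'},allow_pickle=True); return d
def load(fn): return np.load(f'pics/{fn}.npy',allow_pickle=True).item()
def rot(d):
    q=d['orientation']; return R.from_quat([q[1],q[2],q[3],q[0]]).as_matrix()
def pt(d,u,v,z):
    r=rot(d)@np.array([(u-d['cx'])/d['fx'],(v-d['cy'])/d['fy'],1]); o=np.array(d['origin']); return o+r*(z-o[2])/r[2]
def proj(d,p):
    c=rot(d).T@(np.array(p)-d['origin']); return c[0]/c[2]*d['fx']+d['cx'],c[1]/c[2]*d['fy']+d['cy']
E
python3 - <<'E'
from h import *
for n in('scene','side'):
    d=snap(n,n+'0'); print(n,d['fx'],d['fy'],d['cx'],d['cy'],d['origin'],d['orientation'])
print(status.read_state())
E
```

```text
pics
scene 449.9054237649122 449.9054237649122 314.71000932858146 189.24208607623203 [ 0.34608102 -0.69710717  0.65181222] [-0.37122723  0.90679487 -0.18499626  0.07543069]
side 393.674077302363 393.674077302363 315.1275528314648 191.8149756841465 [-0.0634629   0.19683673  0.42914575] [ 0.25686498 -0.43168037  0.73019696 -0.46312508]
{'time': 0.1, 'joints': array([ 1.00018194e+00,  4.86406049e-02,  9.77211400e-02,  1.62198671e+00,
       -1.47756917e-05,  1.44299463e+00]), 'joint_velocities': array([-0.00040315, -0.00265373,  0.00303198, -0.00101322, -0.00273572,
       -0.00091512]), 'joint_efforts': array([ 2.59735032e-03, -3.39851582e+01,  3.20935535e+01,  1.58040854e-02,
       -1.52222824e-04,  2.51007987e-05]), 'eef_pos': array([0.22466572, 0.47388223, 0.23023624]), 'tcp_rot': array([ 4.52390376e-04,  8.45127491e-01,  5.34563757e-01, -9.53028104e-04]), 'ft_force': array([ 0.26149699,  0.24780652, -1.0966523 ]), 'moment': array([ 0.00248874, -0.02259772, -0.04865841]), 'gripper_width': 1.0034529233332374}
```

View pics/scene0.png

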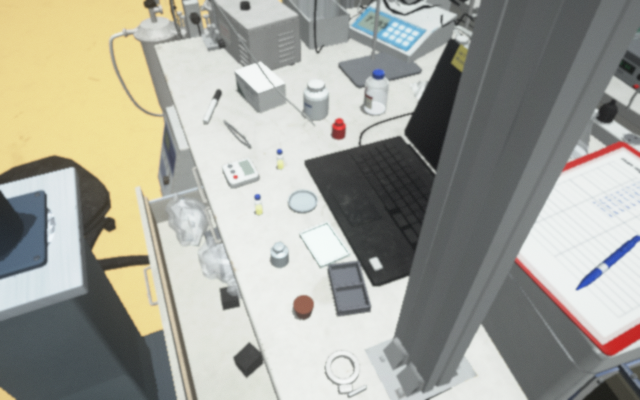

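View pics/side0.png

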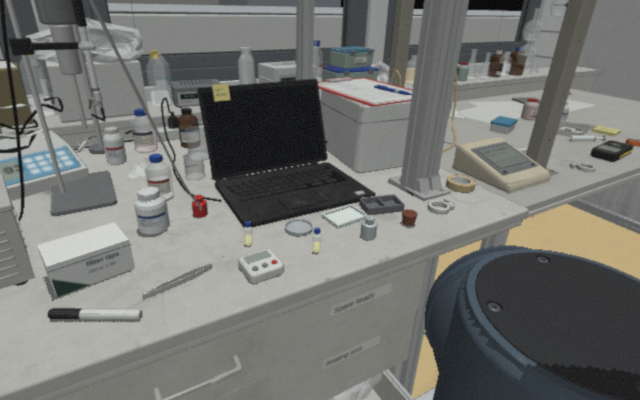

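The scene view shows vials at about (258,205) and (280,160), the timer at (241,173), the dish at (302,202), the tray at (324,245), the stand at (349,288), the weight at (279,255) and the stopper at (303,307). The red look-alike is at (339,129). I'll crop both views to get better pixels.

```bash
python3 - <<'E'
from h import *
d=load('scene0');i=cv2.imread('pics/scene0.png');s=cv2.imread('pics/side0.png')
a=cv2.resize(i[110:330,210:390],None,fx=2.7,fy=2.7,interpolation=cv2.INTER_CUBIC)
b=cv2.resize(s[180:290,230:460],None,fx=3.4,fy=3.4,interpolation=cv2.INTER_CUBIC)
cv2.imwrite('pics/ca.png',a);cv2.imwrite('pics/cb.png',b)
for n,u,v,z in [('stop',303,307,.013),('wt',279,255,.0225),('va',258,205,.025),('vb',280,160,.025),('timer',241,173,.01),('dish',302,202,.006),('tray',324,245,.005),('stand',349,288,.01),('red',339,129,.0225),('laptopcorner',384,282,.0),('lapt2',306,160,0)]: print(n,pt(d,u,v,z).round(3))
E
```

```text
stop [ 0.472 -0.352  0.013]
wt [ 0.47  -0.249  0.022]
va [ 0.472 -0.126  0.025]
vb [ 0.554 -0.023  0.025]
timer [ 0.471 -0.013  0.01 ]
dish [ 0.558 -0.135  0.006]
tray [ 0.555 -0.248  0.005]
stand [ 0.556 -0.348  0.01 ]
red [0.713 0.027 0.022]
laptopcorner [ 0.618 -0.355  0.   ]
lapt2 [ 0.614 -0.018  0.   ]
```

View pics/ca.png

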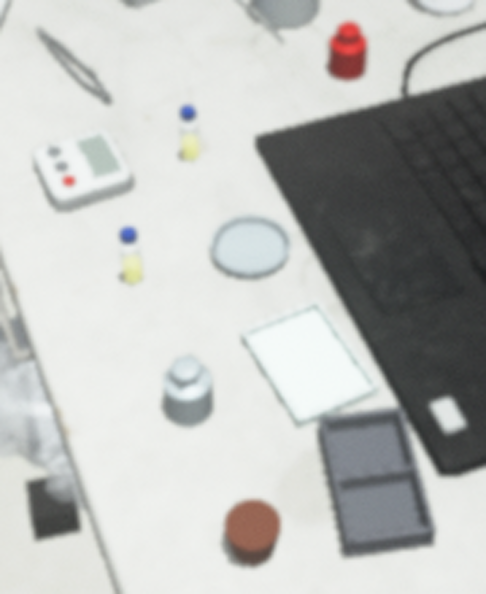

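View pics/cb.png

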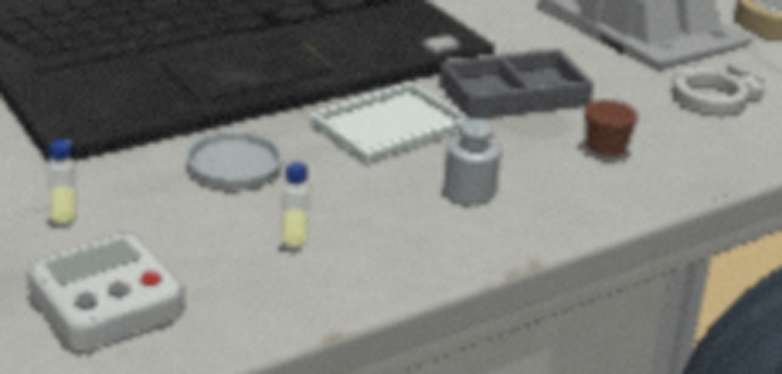

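```bash
cat >> h.py <<'E'
def tri(obs):
    A=np.zeros((3,3));b=np.zeros(3)
    for d,u,v in obs:
        r=rot(d)@np.array([(u-d['cx'])/d['fx'],(v-d['cy'])/d['fy'],1]); r/=np.linalg.norm(r);P=np.eye(3)-np.outer(r,r);A+=P;b+=P@np.array(d['origin'])
    return np.linalg.solve(A,b)
E
python3 - <<'E'
from h import *
d=load('scene0');s=load('side0')
S=lambda u,v:(210+u/2.7,110+v/2.7)
T=lambda u,v:(230+u/3.4,180+v/3.4)
for n,a,b,z in [('Atop',(128,233),(296,170),.05),('Abot',(133,277),(294,243),0),('Btop',(187,110),(60,147),.05),('Bbot',(189,155),(62,219),0),('Wtop',(187,368),(477,127),.045),('Wbot',(189,405),(471,190),0),('Stop',(252,526),(611,112),.026),
 ('dish',(250,246),(234,162),.007),('stand div',(377,481),(513,83),.018),('t1',(316,306),(411,85),.009),('t2',(378,390),(466,119),.009),('t3',(300,424),(370,160),.009),('t4',(242,340),(314,121),.009),
 ('s1',(319,418),(446,88),.018),('s2',(400,410),(442,62),.018),('s3',(433,541),(570,51),.018),('s4',(344,552),(592,90),.018)]:
  print(n,tri([(d,*S(*a)),(s,*T(*b))]).round(3),pt(d,*S(*a),z).round(3),pt(s,*T(*b),z).round(3))
print('post',pt(d,400,340,0),pt(d,440,385,0),pt(s,395,180,0),pt(s,450,192,0),'timer cs',[pt(s,*T(*q),.018).round(3) for q in((35,270),(120,237),(182,292),(75,340))])
E
```

```text
Atop [ 0.473 -0.124  0.045] [ 0.473 -0.128  0.05 ] [ 0.466 -0.12   0.05 ]
Abot [ 0.473 -0.123 -0.001] [ 0.473 -0.123  0.   ] [ 0.469 -0.122  0.   ]
Btop [ 0.555 -0.019  0.046] [ 0.554 -0.022  0.05 ] [ 0.547 -0.017  0.05 ]
Bbot [ 0.554 -0.017 -0.001] [ 0.554 -0.018  0.   ] [ 0.551 -0.017  0.   ]
Wtop [ 0.472 -0.246  0.041] [ 0.472 -0.248  0.045] [ 0.466 -0.241  0.045]
Wbot [ 0.471 -0.244 -0.001] [ 0.472 -0.244  0.   ] [ 0.468 -0.243  0.   ]
Stop [ 0.472 -0.354  0.023] [ 0.472 -0.356  0.026] [ 0.468 -0.35   0.026]
dish [ 0.56  -0.131  0.002] [ 0.559 -0.134  0.007] [ 0.551 -0.127  0.007]
stand div [ 0.558 -0.346  0.005] [ 0.554 -0.353  0.018] [ 0.539 -0.329  0.018]
t1 [ 0.555 -0.244  0.041] [ 0.579 -0.206  0.009] [ 0.582 -0.277  0.009]
t2 [ 0.571 -0.297 -0.   ] [ 0.587 -0.287  0.009] [ 0.527 -0.282  0.009]
t3 [ 0.558 -0.247 -0.041] [ 0.53  -0.292  0.009] [ 0.512 -0.2    0.009]
t4 [ 0.539 -0.194  0.008] [ 0.521 -0.214  0.009] [ 0.569 -0.194  0.009]
s1 [ 0.548 -0.289  0.014] [ 0.54  -0.298  0.018] [ 0.554 -0.285  0.018]
s2 [ 0.592 -0.31   0.014] [ 0.59  -0.312  0.018] [ 0.586 -0.305  0.018]
s3 [ 0.566 -0.401  0.014] [ 0.566 -0.402  0.018] [ 0.559 -0.395  0.018]
s4 [ 0.519 -0.383  0.009] [ 0.516 -0.388  0.018] [ 0.507 -0.37   0.018]
post [ 0.59010648 -0.45555943  0.        ] [ 0.60776159 -0.5364874   0.        ] [ 0.65994444 -0.47434923  0.        ] [ 0.53897897 -0.55186504  0.        ] timer cs [array([0.488, 0.021, 0.018]), array([ 0.495, -0.029,  0.018]), array([ 0.436, -0.037,  0.018]), array([0.426, 0.024, 0.018])]
```

drive_tool(targets=[[[-17,-37,5],[0,0,0]],[[-34,-74,10],[0,0,0]],[[-51,-110,15],[0,0,0.5]],[[-68,-147,20],[0,0,1]],[[-85,-184,20],[0,0,1.5]],[[-55,-220,20],[0,0,2]],[[-25,-256,20],[0,0,2.5]],[[5,-292,20],[0,0,3]],[[35,-328,20],[0,0,3.6]],[[65,-364,20],[0,0,4.2]]], gripper=0.1)

```text
time: 1.1
eef_pos: [0.2903, 0.1082, 0.2501]
tcp_rot: [0.001, 0.707, 0.707, -0.0]
ft_force: [0.8, 1.1, -0.3]
gripper_width: 0.552
```

drive_tool(targets=[[[15,-40,0],[0,0,0]],[[32,-80,0],[0,0,0]],[[50,-120,10],[0,0,0]],[[70,-160,20],[0,0,0]],[[95,-200,30],[0,0,0]],[[120,-240,40],[0,0,0]],[[140,-280,40],[0,0,0]],[[155,-320,40],[0,0,0]],[[170,-348,40],[0,0,0]],[[170,-348,40],[0,0,0]]])

```text
time: 2.1
eef_pos: [0.461, -0.2431, 0.2872]
tcp_rot: [-0.001, 0.709, 0.706, -0.001]
ft_force: [-0.3, -0.8, -1.5]
gripper_width: 0.55
```

```bash
python3 - <<'E'
from h import *
d=snap('wrist','w1'); print(d['fx'],d['origin'],rot(d).round(3),status.read_state()['eef_pos'])
E
```

```text
336.27793036988265 [ 0.376508   -0.24237372  0.43025851] [[ 0.004  0.946  0.324]
 [ 1.    -0.003 -0.001]
 [ 0.     0.324 -0.946]] [ 0.46015843 -0.2410715   0.28796917]
```

View pics/w1.png

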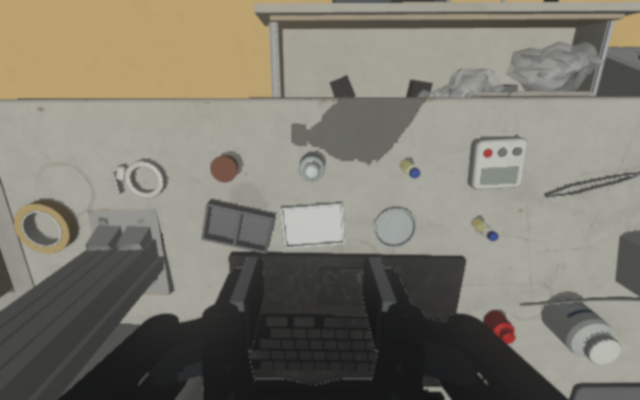

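The wrist view shows, left to right: stopper (224,168), stand (239,224), weight (312,166), tray (313,224), vial A (411,168), dish (394,226), vial B (485,229), and the red decoy (498,327). I'll enlarge the working area to confirm the weight and refine positions.

```bash
python3 - <<'E'
from h import *
i=cv2.imread('pics/w1.png')
cv2.imwrite('pics/cw.png',cv2.resize(i[140:255,190:510],None,fx=2.5,fy=2.5,interpolation=cv2.INTER_CUBIC))
E
```

```text
(no output)
```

View pics/cw.png

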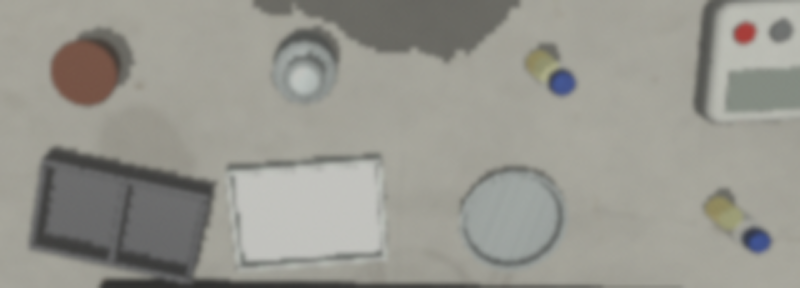

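```bash
python3 - <<'E'
from h import *
d=load('w1'); P=lambda u,v,z:pt(d,190+u/2.5,140+v/2.5,z)[:2]
for n,u,v,z in [('W',304,77,.045),('S',84,72,.026),('A',562,83,.05),('B',757,240,.05),('Ab',540,60,.008),('Bb',716,207,.008),('dish',512,215,.009)]: print(n,P(u,v,z).round(4))
for n,c,z in [('stand',[(52,150),(214,182),(193,275),(32,247)],.018),('tray',[(228,168),(381,156),(386,256),(240,268)],.009)]:
  q=np.array([P(u,v,z) for u,v in c]); e=q[1]-q[0]+q[2]-q[3]; print(n,q.mean(0).round(4),np.linalg.norm(e)/2,np.degrees(np.arctan2(-e[0],e[1])))
E
```

```text
W [ 0.4703 -0.2439]
S [ 0.472  -0.3522]
A [ 0.4723 -0.1241]
B [ 0.5527 -0.0198]
Ab [ 0.4708 -0.1234]
Bb [ 0.5524 -0.0208]
dish [ 0.5563 -0.1315]
stand [ 0.5514 -0.3406] 0.08634407519197412 -11.728158712196779
tray [ 0.5547 -0.2419] 0.08140276102813193 4.7642100229282685
```

drive_tool(targets=[[[4,-1,-40],[0,0,0]],[[8,-2,-80],[0,0,0]],[[11,-3,-120],[0,0,0]],[[11,-3,-160],[0,0,0]],[[11,-3,-195],[0,0,0]],[[11,-3,-225],[0,0,0]],[[11,-3,-250],[0,0,0]],[[11,-3,-265],[0,0,0]],[[11,-3,-276],[0,0,0]],[[11,-3,-281],[0,0,0]]])

```text
time: 3.15
eef_pos: [0.4704, -0.2428, 0.0061]
tcp_rot: [-0.002, 0.708, 0.706, -0.001]
ft_force: [0.4, 0.7, 0.6]
gripper_width: 0.556
```

drive_tool(targets=[[[0,0,0],[0,0,0]],[[0,0,0],[0,0,0]],[[0,0,0],[0,0,0]],[[0,0,0],[0,0,0]],[[0,0,0],[0,0,0]],[[0,0,0],[0,0,0]]], gripper=-1)

```text
time: 3.75
eef_pos: [0.4708, -0.2429, 0.0067]
tcp_rot: [-0.002, 0.708, 0.706, -0.001]
ft_force: [-0.8, 1.6, 1.6]
gripper_width: 0.352
```

drive_tool(targets=[[[0,0,15],[0,0,0]],[[0,0,40],[0,0,0]],[[0,0,70],[0,0,0]],[[20,20,80],[0,0,0]],[[40,45,80],[0,0,0]],[[60,75,80],[0,0,0]],[[78,98,80],[0,0,0]],[[87,111,70],[0,0,0]],[[87,111,55],[0,0,0]],[[87,111,40],[0,0,0]]])

```text
time: 4.75
eef_pos: [0.5568, -0.1322, 0.0447]
tcp_rot: [-0.002, 0.708, 0.706, -0.001]
ft_force: [-0.4, 0.1, -2.6]
gripper_width: 0.35
```

```bash
python3 - <<'E'
from h import *
d=snap('wrist','w2'); print(status.read_state()['eef_pos'],status.read_state()['gripper_width'])
print(proj(d,[.558,-.132,.009]))
E
```

```text
[ 0.55428471 -0.13172984  0.04113322] 0.35297051385519745
(np.float64(312.11614962720967), np.float64(241.2056260559024))
```

View pics/w2.png

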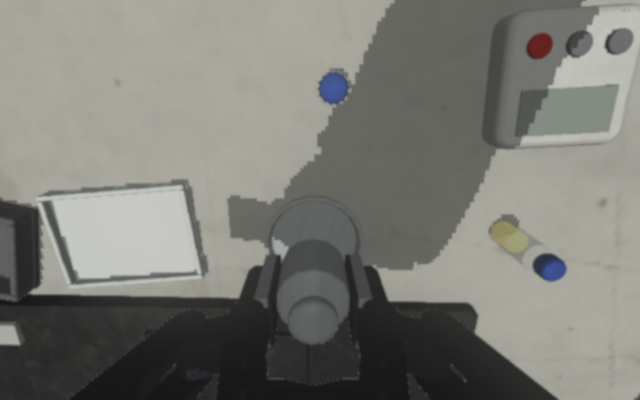

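drive_tool(targets=[[[1,1,-8],[0,0,0]],[[2,1,-16],[0,0,0]],[[2,1,-22],[0,0,0]],[[2,1,-26],[0,0,0]],[[2,1,-29],[0,0,0]],[[2,1,-31],[0,0,0]],[[2,1,-31],[0,0,0]]])

```text
time: 5.5
eef_pos: [0.5564, -0.1307, 0.0103]
tcp_rot: [-0.005, 0.708, 0.706, -0.003]
ft_force: [-0.6, 0.5, -1.7]
gripper_width: 0.35
```

drive_tool(targets=[[[0,0,-1],[0,0,0]],[[0,0,-1],[0,0,0]],[[0,0,-1],[0,0,0]]])

```text
time: 5.8
eef_pos: [0.5568, -0.1308, 0.0098]
tcp_rot: [-0.004, 0.708, 0.706, -0.002]
ft_force: [-0.2, 1.2, -0.2]
gripper_width: 0.356
```

drive_tool(targets=[[[0,0,0],[0,0,0]],[[0,0,0],[0,0,0]],[[0,0,0],[0,0,0]],[[0,0,5],[0,0,0]],[[0,0,15],[0,0,0]],[[0,0,40],[0,0,0]],[[0,0,80],[0,0,0]],[[-20,2,110],[0,0,0]],[[-55,5,130],[0,0,0]],[[-85,7,130],[0,0,0]]], gripper=0.05)

```text
time: 6.8
eef_pos: [0.4736, -0.1248, 0.1453]
tcp_rot: [-0.0, 0.708, 0.706, -0.001]
ft_force: [-0.0, -0.8, 0.5]
gripper_width: 0.525
```

```bash
python3 - <<'E'
from h import *
d=snap('wrist','w3'); print(status.read_state()['eef_pos'],status.read_state()['gripper_width'])
print(proj(d,[.472,-.124,.05]),proj(d,[.472,-.124,.0]))
for z in(0,.009,.048):print(proj(d,[.557,-.131,z]))
E
```

```text
[ 0.46720209 -0.12318279  0.14246805] 0.5235614756060263
(np.float64(313.22128175671673), np.float64(202.95758947957373)) (np.float64(313.1425938704095), np.float64(184.49109769306844))
(np.float64(306.05601981610675), np.float64(268.518635691557))
(np.float64(305.8781012064977), np.float64(273.39240488459404))
(np.float64(304.98302869375414), np.float64(297.9113512035307))
```

View pics/w3.png

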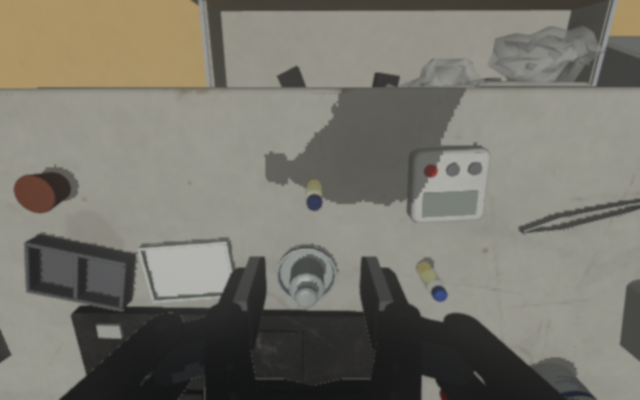

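Weight stands centred in the dish (rim centre (308,273), knob (305,298)). The vial A cap at (314,202) matches the prediction (313,203). I'll grasp it next.

drive_tool(targets=[[[3,-1,-10],[0,0,0]],[[5,-1,-35],[0,0,0]],[[5,-1,-60],[0,0,0]],[[5,-1,-85],[0,0,0]],[[5,-1,-105],[0,0,0]],[[5,-1,-118],[0,0,0]],[[5,-1,-125],[0,0,0]],[[5,-1,-125],[0,0,0]]])

```text
time: 7.65
eef_pos: [0.4719, -0.124, 0.0166]
tcp_rot: [-0.005, 0.708, 0.706, -0.004]
ft_force: [0.8, 0.4, 0.1]
gripper_width: 0.524
```

drive_tool(targets=[[[0,0,0],[0,0,0]],[[0,0,0],[0,0,0]],[[0,0,0],[0,0,0]],[[0,0,0],[0,0,0]],[[0,0,0],[0,0,0]],[[0,0,0],[0,0,0]],[[0,0,0],[0,0,0]],[[0,0,0],[0,0,0]]], gripper=-1)

```text
time: 8.45
eef_pos: [0.4729, -0.1244, 0.0178]
tcp_rot: [-0.004, 0.708, 0.706, -0.003]
ft_force: [-0.0, 0.1, 5.0]
gripper_width: 0.148
```

drive_tool(targets=[[[0,0,10],[0,0,0]],[[0,0,30],[0,0,0]],[[0,0,60],[0,0,0]],[[5,-25,80],[0,0,0]],[[15,-65,90],[0,0,-0.4]],[[30,-110,90],[0,0,-0.8]],[[45,-155,90],[0,0,-1.3]],[[60,-195,90],[0,0,-1.8]],[[70,-225,85],[0,0,-2.1]],[[75,-240,80],[0,0,-2.2]]])

```text
time: 9.45
eef_pos: [0.548, -0.3673, 0.0972]
tcp_rot: [-0.004, 0.785, 0.619, -0.003]
ft_force: [0.2, 0.1, 0.8]
gripper_width: 0.155
```

drive_tool(targets=[[[0,0,0],[0,0,0]],[[0,0,0],[0,0,0]]])

```text
time: 9.65
eef_pos: [0.5471, -0.367, 0.0963]
tcp_rot: [-0.006, 0.786, 0.619, -0.003]
ft_force: [-0.7, 0.8, -0.3]
gripper_width: 0.149
```

```bash
python3 - <<'E'
from h import *
d=snap('wrist','w4'); s=status.read_state();print(s['eef_pos'],s['gripper_width'],s['tcp_rot'])
for p in([.548,-.365,.004],[.558,-.323,.004],[.553,-.344,.018],[.555,-.245,.009]):print(proj(d,p))
E
```

```text
[ 0.54740343 -0.36641913  0.09684539] 0.15247485857477103 [-0.00545477  0.78536244  0.61900546 -0.00288474]
(np.float64(314.7755379045115), np.float64(208.22203474497752))
(np.float64(372.7177096903244), np.float64(208.03174974914762))
(np.float64(345.55023908537146), np.float64(214.7264921091635))
(np.float64(481.0964675855955), np.float64(182.2081743091218))
```

View pics/w4.png

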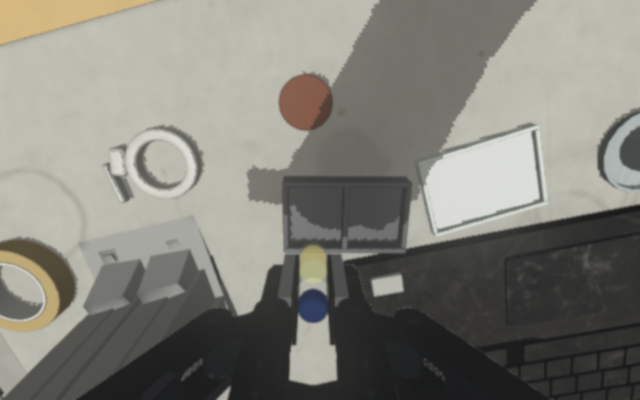

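drive_tool(targets=[[[1,1,-15],[0,0,0]],[[1,1,-35],[0,0,0]],[[1,1,-52],[0,0,0]],[[1,1,-63],[0,0,0]],[[1,1,-69],[0,0,0]],[[1,1,-72],[0,0,0]],[[1,1,-74],[0,0,0]],[[1,1,-74],[0,0,0]]])

```text
time: 10.5
eef_pos: [0.5488, -0.3657, 0.0235]
tcp_rot: [-0.005, 0.785, 0.619, -0.003]
ft_force: [-0.4, -0.3, 0.5]
gripper_width: 0.153
```

drive_tool(targets=[[[0,0,-1],[0,0,0]],[[0,0,-2],[0,0,0]],[[0,0,-2],[0,0,0]]])

```text
time: 10.8
eef_pos: [0.5491, -0.366, 0.022]
tcp_rot: [-0.004, 0.785, 0.619, -0.003]
ft_force: [-0.1, -0.3, -0.0]
gripper_width: 0.152
```

drive_tool(targets=[[[0,0,-1],[0,0,0]],[[0,0,-1],[0,0,0]]])

```text
time: 11.0
eef_pos: [0.5493, -0.3661, 0.0219]
tcp_rot: [-0.004, 0.785, 0.619, -0.003]
ft_force: [-1.2, 1.4, 4.6]
gripper_width: 0.153
```

drive_tool(targets=[[[0,0,0],[0,0,0]],[[0,0,0],[0,0,0]],[[0,0,0],[0,0,0]],[[0,0,0],[0,0,0]],[[0,0,5],[0,0,0]],[[0,0,15],[0,0,0]],[[0,0,35],[0,0,0]],[[0,0,65],[0,0,0]],[[0,0,100],[0,0,0]],[[0,0,110],[0,0,0]]], gripper=-0.3)

```text
time: 12.0
eef_pos: [0.5514, -0.3679, 0.1385]
tcp_rot: [0.001, 0.785, 0.619, -0.002]
ft_force: [0.4, -0.8, 1.6]
gripper_width: 0.347
```

drive_tool(targets=[[[0,30,10],[0,0,0.2]],[[0,70,10],[0,0,0.5]],[[0,110,10],[0,0,0.8]],[[0,150,10],[0,0,1.1]],[[0,190,10],[0,0,1.4]],[[0,230,10],[0,0,1.7]],[[0,270,10],[0,0,2.0]],[[0,310,10],[0,0,2.2]],[[0,335,10],[0,0,2.2]],[[1,348,10],[0,0,2.2]]], gripper=0.05)

```text
time: 13.0
eef_pos: [0.5522, -0.0177, 0.1488]
tcp_rot: [0.001, 0.708, 0.706, -0.001]
ft_force: [-0.1, -0.3, 0.6]
gripper_width: 0.525
```

```bash
python3 - <<'E'
from h import *
d=snap('wrist','w5'); s=status.read_state();print(s['eef_pos'],s['gripper_width'],s['tcp_rot'])
for p in([.553,-.0195,.05],[.553,-.0195,.0]):print(proj(d,p))
E
```

```text
[ 0.55249623 -0.01681741  0.14880113] 0.5262311895417597 [ 3.83168756e-04  7.07898102e-01  7.06314059e-01 -7.62135126e-04]
(np.float64(309.99162311413676), np.float64(204.2985053765944))
(np.float64(310.52482192860595), np.float64(185.84825169167553))
```

View pics/w5.png

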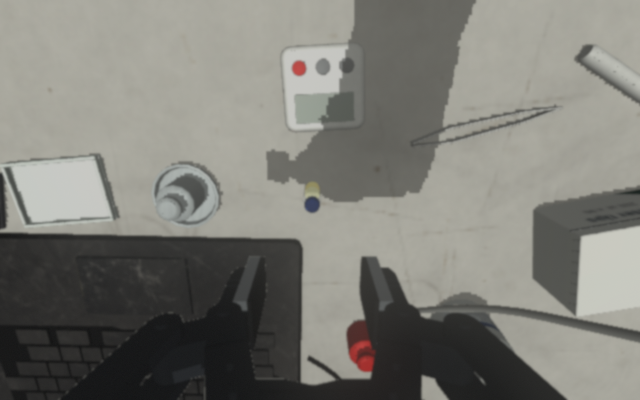

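drive_tool(targets=[[[0,-2,-20],[0,0,0]],[[0,-2,-45],[0,0,0]],[[0,-2,-70],[0,0,0]],[[0,-2,-92],[0,0,0]],[[0,-2,-112],[0,0,0]],[[0,-2,-125],[0,0,0]],[[0,-2,-132],[0,0,0]],[[0,-2,-132],[0,0,0]]])

```text
time: 13.85
eef_pos: [0.5519, -0.0193, 0.0159]
tcp_rot: [-0.0, 0.708, 0.706, -0.001]
ft_force: [-0.1, 0.2, -0.0]
gripper_width: 0.526
```

drive_tool(targets=[[[0,0,0],[0,0,0]],[[0,0,0],[0,0,0]],[[0,0,0],[0,0,0]],[[0,0,0],[0,0,0]],[[0,0,0],[0,0,0]],[[0,0,0],[0,0,0]],[[0,0,0],[0,0,0]],[[0,0,0],[0,0,0]]], gripper=-1)

```text
time: 14.65
eef_pos: [0.553, -0.0195, 0.0172]
tcp_rot: [0.001, 0.708, 0.706, -0.001]
ft_force: [0.4, -0.4, 4.6]
gripper_width: 0.151
```

drive_tool(targets=[[[0,0,10],[0,0,0]],[[0,0,35],[0,0,0]],[[0,0,65],[0,0,0]],[[0,-25,90],[0,0,0]],[[0,-65,90],[0,0,-0.4]],[[0,-110,90],[0,0,-0.8]],[[0,-155,90],[0,0,-1.2]],[[2,-200,90],[0,0,-1.6]],[[4,-245,90],[0,0,-2.0]],[[5,-280,90],[0,0,-2.2]]])

```text
time: 15.65
eef_pos: [0.5573, -0.3018, 0.1069]
tcp_rot: [0.0, 0.785, 0.619, -0.001]
ft_force: [1.4, 1.0, 0.6]
gripper_width: 0.151
```

drive_tool(targets=[[[0,-15,0],[0,0,0]],[[0,-23,0],[0,0,0]],[[0,-23,-5],[0,0,0]],[[0,-23,-5],[0,0,0]]])

```text
time: 16.05
eef_pos: [0.5569, -0.3228, 0.1008]
tcp_rot: [-0.001, 0.785, 0.62, -0.001]
ft_force: [0.0, 0.8, -1.3]
gripper_width: 0.153
```

```bash
python3 - <<'E'
from h import *
d=snap('wrist','w6'); s=status.read_state();print(s['eef_pos'],s['gripper_width'],s['tcp_rot'])
for p in([.548,-.365,.004],[.558,-.323,.004],[.553,-.344,.018],[.555,-.245,.009]):print(proj(d,p))
E
```

```text
[ 0.55712198 -0.32269671  0.10109302] 0.15488808340939914 [-7.61616466e-04  7.84788909e-01  6.19761967e-01 -9.44761132e-04]
(np.float64(255.33914133366596), np.float64(205.91534349320716))
(np.float64(312.3559637167496), np.float64(205.9042818007708))
(np.float64(282.27185985094866), np.float64(212.4592666281607))
(np.float64(416.3272628674422), np.float64(180.86514477997773))
```

View pics/w6.png

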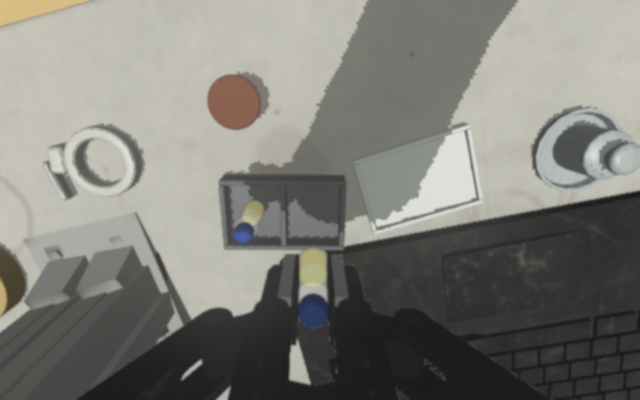

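drive_tool(targets=[[[1,1,-15],[0,0,0]],[[1,1,-35],[0,0,0]],[[1,1,-55],[0,0,0]],[[1,1,-67],[0,0,0]],[[1,1,-74],[0,0,0]],[[1,1,-77],[0,0,0]],[[1,1,-79],[0,0,0]],[[1,1,-79],[0,0,0]]])

```text
time: 16.9
eef_pos: [0.5586, -0.322, 0.0228]
tcp_rot: [-0.0, 0.785, 0.62, -0.001]
ft_force: [-1.0, 0.2, 0.9]
gripper_width: 0.153
```

drive_tool(targets=[[[0,0,-1],[0,0,0]],[[0,0,-2],[0,0,0]],[[0,0,-2],[0,0,0]]])

```text
time: 17.2
eef_pos: [0.5589, -0.3223, 0.0213]
tcp_rot: [0.0, 0.785, 0.62, -0.001]
ft_force: [0.9, -0.3, 0.6]
gripper_width: 0.155
```

drive_tool(targets=[[[0,0,-1],[0,0,0]],[[0,0,-1],[0,0,0]]])

```text
time: 17.4
eef_pos: [0.559, -0.3223, 0.0212]
tcp_rot: [0.001, 0.785, 0.62, -0.001]
ft_force: [-1.0, 0.5, 4.4]
gripper_width: 0.155
```

drive_tool(targets=[[[0,0,0],[0,0,0]],[[0,0,0],[0,0,0]],[[0,0,0],[0,0,0]],[[0,0,0],[0,0,0]],[[0,0,5],[0,0,0]],[[0,0,15],[0,0,0]],[[0,0,35],[0,0,0]],[[0,0,65],[0,0,0]],[[0,0,100],[0,0,0]],[[0,0,110],[0,0,0]]], gripper=-0.4)

```text
time: 18.4
eef_pos: [0.5614, -0.3241, 0.1378]
tcp_rot: [0.005, 0.785, 0.62, 0.001]
ft_force: [0.5, -0.3, 1.2]
gripper_width: 0.298
```

drive_tool(targets=[[[-20,-5,10],[0,0,0.4]],[[-45,-14,10],[0,0,1]],[[-70,-23,10],[0,0,1.7]],[[-88,-29,10],[0,0,2.4]],[[-89,-29,0],[0,0,3]],[[-89,-29,-25],[0,0,3]],[[-89,-29,-45],[0,0,3]],[[-89,-29,-60],[0,0,3]],[[-89,-29,-60],[0,0,3]]], gripper=0.15)

```text
time: 19.3
eef_pos: [0.4707, -0.3515, 0.0748]
tcp_rot: [0.002, 0.678, 0.735, 0.002]
ft_force: [-1.0, -0.1, -0.8]
gripper_width: 0.574
```

```bash
python3 - <<'E'
from h import *
d=snap('wrist','w7'); s=status.read_state();print(s['eef_pos'],s['gripper_width'],s['tcp_rot'])
for p in([.472,-.3525,.026],[.555,-.245,.009]):print(proj(d,p))
E
```

```text
[ 0.4715722  -0.35225099  0.07649372] 0.5741782935908658 [0.00349455 0.67815844 0.73490578 0.00155447]
(np.float64(310.2412255144945), np.float64(231.19630969018672))
(np.float64(442.928565549475), np.float64(331.93373756564677))
```

View pics/w7.png

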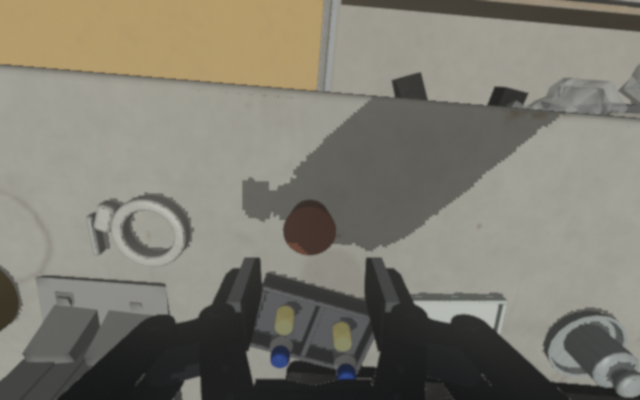

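drive_tool(targets=[[[0,0,-15],[0,0,0]],[[0,0,-35],[0,0,0]],[[0,0,-52],[0,0,0]],[[0,0,-65],[0,0,0]],[[0,0,-72],[0,0,0]],[[0,0,-72],[0,0,0]]])

```text
time: 19.95
eef_pos: [0.471, -0.3517, 0.0034]
tcp_rot: [0.003, 0.678, 0.735, 0.002]
ft_force: [-1.3, 0.4, -0.1]
gripper_width: 0.575
```

drive_tool(targets=[[[0,0,0],[0,0,0]],[[0,0,0],[0,0,0]],[[0,0,0],[0,0,0]],[[0,0,0],[0,0,0]],[[0,0,0],[0,0,0]],[[0,0,0],[0,0,0]],[[0,0,0],[0,0,0]]], gripper=-1)

```text
time: 20.65
eef_pos: [0.4718, -0.3524, 0.0045]
tcp_rot: [0.004, 0.678, 0.735, 0.002]
ft_force: [0.2, 0.1, 5.0]
gripper_width: 0.371
```

drive_tool(targets=[[[0,0,10],[0,0,0]],[[0,0,40],[0,0,0]],[[0,10,75],[0,0,0]],[[0,40,90],[0,0,0]],[[0,75,90],[0,0,0]],[[10,100,90],[0,0,0]],[[35,107,90],[0,0,0]],[[65,107,85],[0,0,0]],[[83,107,70],[0,0,0]],[[83,107,60],[0,0,0]]])

```text
time: 21.65
eef_pos: [0.556, -0.2446, 0.0632]
tcp_rot: [0.003, 0.677, 0.736, 0.002]
ft_force: [0.1, -0.0, -0.7]
gripper_width: 0.371
```

drive_tool(targets=[[[0,0,-10],[0,0,0]],[[0,0,-25],[0,0,0]],[[0,0,-40],[0,0,0]],[[0,0,-48],[0,0,0]],[[0,0,-52],[0,0,0]],[[0,0,-54],[0,0,0]],[[0,0,-54],[0,0,0]]])

```text
time: 22.35
eef_pos: [0.5561, -0.2448, 0.0095]
tcp_rot: [0.004, 0.678, 0.735, 0.002]
ft_force: [-0.1, 0.5, -0.5]
gripper_width: 0.37
```

drive_tool(targets=[[[0,0,-1],[0,0,0]],[[0,0,-2],[0,0,0]],[[0,0,-2.5],[0,0,0]],[[0,0,-2.5],[0,0,0]]])

```text
time: 22.75
eef_pos: [0.5565, -0.245, 0.0076]
tcp_rot: [0.004, 0.678, 0.736, 0.002]
ft_force: [0.3, -0.1, 0.5]
gripper_width: 0.369
```

drive_tool(targets=[[[0,0,-1],[0,0,0]],[[0,0,-1],[0,0,0]]])

```text
time: 22.95
eef_pos: [0.5565, -0.2451, 0.0075]
tcp_rot: [0.004, 0.677, 0.736, 0.002]
ft_force: [-2.4, 1.0, 6.0]
gripper_width: 0.369
```

drive_tool(targets=[[[0,0,0],[0,0,0]],[[0,0,0],[0,0,0]],[[0,0,0],[0,0,0]],[[0,0,0],[0,0,0]],[[0,0,5],[0,0,0]],[[0,0,20],[0,0,0]],[[0,0,60],[0,0,0]],[[-10,0,100],[0,0,0]],[[-50,0,140],[0,0,0]],[[-95,0,170],[0,0,0]]], gripper=0.0)

```text
time: 23.95
eef_pos: [0.471, -0.2457, 0.1757]
tcp_rot: [0.007, 0.677, 0.736, 0.002]
ft_force: [-0.5, -0.9, 0.8]
gripper_width: 0.5
```

drive_tool(targets=[[[-20,0,30],[0,0,0]],[[-40,0,60],[0,0,0]],[[-40,0,70],[0,0,0]],[[-40,0,70],[0,0,0]]])

```text
time: 24.35
eef_pos: [0.4322, -0.2467, 0.2493]
tcp_rot: [0.01, 0.677, 0.736, 0.003]
ft_force: [0.5, 0.7, -0.7]
gripper_width: 0.502
```

```bash
python3 - <<'E'
from h import *
d=snap('wrist','w8'); s=status.read_state();print(s['eef_pos'])
e=snap('side','side1')
for p in([.556,-.245,.029],[.555,-.245,.003],[.548,-.365,.054],[.559,-.322,.054],[.557,-.131,.048]):print(proj(d,p))
i=cv2.imread('pics/w8.png');j=cv2.imread('pics/side1.png')
a=cv2.resize(i[140:300,140:460],(800,400),interpolation=cv2.INTER_CUBIC);b=cv2.resize(j[180:280,230:430],None,fx=2,fy=2,interpolation=cv2.INTER_CUBIC)
c=np.zeros((600,800,3),np.uint8);c[:400]=a;c[400:,:400]=b;cv2.imwrite('pics/fin.png',c)
E
```

```text
[ 0.43186582 -0.24614269  0.24687882]
(np.float64(307.26717720786087), np.float64(261.80598125413246))
(np.float64(307.85000259138315), np.float64(250.87873527653326))
(np.float64(202.40276057658298), np.float64(258.6091003759979))
(np.float64(240.0206421366912), np.float64(269.9058429284339))
(np.float64(403.10821913150005), np.float64(278.3891001152705))
```

View pics/fin.png

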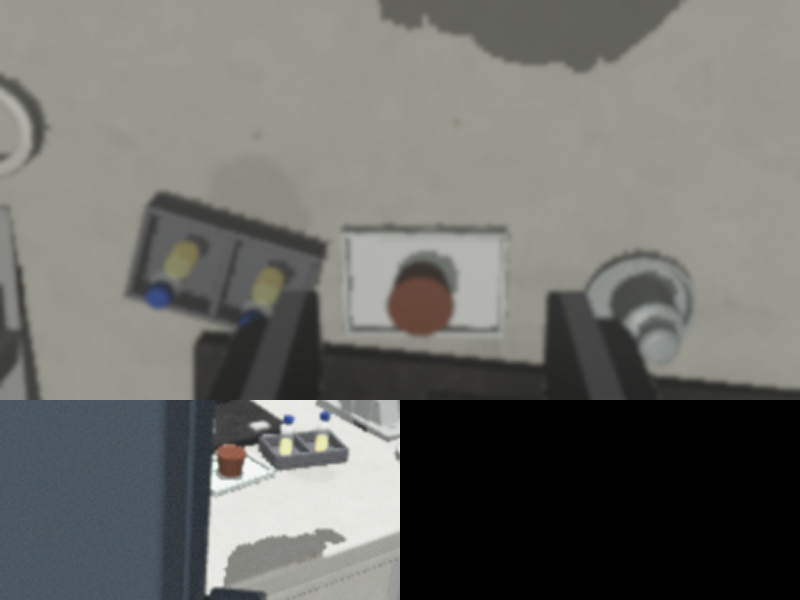

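The stopper is centred in the tray at crop (420,305), both vials stand in their bays, and the weight is in the dish. Nothing touches the arm, so I'm handing in.

```bash
python3 -c "
from h import *
print(status.read_state()['time']); print(bot.sign_off())"
```

```text
24.45
the job is handed in; nothing more can be done
None
```

I finished the sort and handed it in at 24.5 s of the 74 s allowed; the sign-off gives no verdict.

- **Placing:** the weight stands in the round dish, vial A in the right bay, vial B in the left bay, and the stopper in the white tray.
- **Last checks:** the final wrist and side views show both vials and the stopper upright. The wrist view shows the weight upright and the stopper within about 2 mm of the tray's centre. The gripper was open, about 0.25 m above the bench and touching nothing.
- **Disagreement:** the scene and side cameras differed by about 5 mm, and by more on some corner pixels I picked by eye. The stand's angle read −15° from the scene camera and −12° from the wrist. I used −13°, and the close wrist views before each vial release agreed with it.
- **Not measured at the end:** I did not re-measure the timer, and it was outside the final crop. The arm never came into contact with it, and the weight's final offset was only judged by eye as well centred.
- **Untouched:** I left the red look-alike alone and kept the arm clear of the cord.

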